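Set the length stop of a sawing jig by counted crank turns

TASK

Zero the sawing jig's length stop: turn the crank gently back (counter-clockwise seen from above) until you just feel it come up against its hidden end stop, without forcing it. From that point crank exactly three full turns clockwise, then let go of the crank and push the lock lever all the way over, away from the jig. Leave the other things on the bench where they are.

Things in the scene. Friction and masses are not known exactly. Their poses are not given: they have to be found in the camera images.
- jig: Length-stop jig screwed to the table. Aluminium base plate 90 (x) x 245 (y) x 12 mm, from y +50 to -195; origin on its underside below the crank's axis. A grey gearbox 80 x 80 mm, 52 mm high, round the origin; from it a plywood bed runs towards -y, with a 46 mm high back fence on its +x side. The lock lever stands beyond the fence, on the +x side.
- crank_axis (a point): Point on the upright axis of the crank, fixed on the jig, 105 mm above the table: the height of the middle of the crank's grip.
- crank: Steel crank arm; origin on its axis, 67 mm above the table, x axis towards the grip at 50 mm radius. Arm top 77 mm above the table, hub stud to 83 mm. Turns many turns clockwise, with a steady drag of 1.5 to 2.5 N at the grip, no backlash; stays where it is left. No mark or dial on it tells turns.
- gearbox (a point): Middle of the gearbox's flat top, 52 mm high. In the round head on it (to 62 mm) is the end stop of counter-clockwise cranking, first touched 0.1 to 0.5 turn back from the start; where the arm then points differs every time and cannot be seen. Turns count from first touch. Past it the crank still gives 0.8 mm at the grip per newton, as a rubber coupling in its hub winds up.
- crank_mark (a point): Point on the crank, 5 mm from its axis, 68 mm above the table. A springy rubber coupling (3 N m/rad) joins the crank to its spindle; 18 N at the grip winds it up by 0.3 rad, and more does damage. It springs back when let go.
- spindle_mark (a point): Point on the spindle inside the hub, at the same place as crank_mark while the coupling is unstrained; at 0.3 rad of wind-up the two lie 1.5 mm apart.
- handle (a point): Middle of the crank's upright grip: black plastic cylinder 22 mm in diameter, 46 mm high (81 to 127 mm above the table), this point 24 mm above its lower end. It spins freely about its own upright axis, 50 mm from the crank's axis, so a hand holding it need not turn.
- stop_mark (a point): Reference point of the steel stop plate (52 x 14 x 30 mm, 19 to 49 mm above the table) in the bed; the point lies at the height of the table, in the plate's middle plane. In the jig's frame it is at y = -85 mm when the crank just touches its stop and moves towards -y by only 2.5 mm per clockwise turn.
- lock (a joint): Lock lever: 0 = leaning in over the bed (open), 1.0 rad = fully over, away from the bed (locked). Turns at about 1 N at the knob and stays where it is left.
- lock_tip (a point): Centre of the lever's black ball knob, 26 mm in diameter, on a 10 mm steel rod, 80 mm from the pivot.
- lock_pivot (a point): Pivot of the lock lever, 22 mm above the table, fixed on the jig; its x axis points from the bed outwards: the knob swings in the upright x-z plane through this point, from 38 mm on the -x side to 38 mm on the +x side. The block under it is 70 (x) x 50 mm, 25 mm high, with a 26 mm pivot barrel reaching 35 mm.
- tape_measure: Tape measure 37 x 73 x 62 mm, bystander; origin at the middle of its underside.
- sanding_block: Sanding block 64 x 100 x 27 mm, bystander; origin at the middle of its underside.
- bit_case: Flat case of bits 38 x 85 x 14 mm, bystander; origin at the middle of its underside.

How it is judged (in metres and radians):
On the way, in this order (a step that is already met when the one before it is completed fails the run):
1. the crank has been turned back until it touches its end stop (y of stop_mark in the frame of jig above -0.0850119 m), for 0.1 s.
2. the crank stands three turns (within 15 degrees) clockwise of first touch (y of stop_mark in the frame of jig between -0.0926042 and -0.0923958 m), for 0.2 s.
3. the lock lever is over, with the three turns kept (all of step 2 and value of joint lock above 0.85 rad), for 0.2 s.
At the end, for the whole second after the job is handed in: The crank stands three full turns clockwise of first touch with its stop, within 15 degrees (stop plate at y = -92.5 mm in the jig's frame, within 0.104 mm), and the lock lever is at 0.85 rad or more, at rest (all of step 3 and velocity of joint lock below 0.05 rad/s).
It fails at once if the crank was forced against its stop with more than 18 N (rubber coupling wound up 0.3 rad) (distance between crank_mark and spindle_mark above 0.0015 m).
It fails at once if the tape measure was moved more than 2 cm (distance of tape_measure from where it was at the start of the episode above 0.02 m).
It fails at once if the sanding block was moved more than 2 cm (distance of sanding_block from where it was at the start of the episode above 0.02 m).
It fails at once if the bit case was moved more than 2 cm (distance of bit_case from where it was at the start of the episode above 0.02 m).
It also fails if it takes over 72 s, if anything falls off the work surface, if the arm or the gripper's body presses on something with over 40 N, if the wrist force passes 120 N, or if a joint passes its speed limit or range.

ROBOT

A 6-joint arm with a two-finger parallel gripper is mounted at the origin on the work surface; the furniture and walls round the work are solid. World frame = base frame: x ahead of the robot, y to its left, z up, the work surface at z = 0. Lengths are in mm, angles in rad, forces in N, time in s.
With the tool pointing down it reaches from about 300 to 775 mm from the base axis. Payload 14.6 kg.
Tool frame: the origin (TCP) lies at the very end of the fingers, on their centre line; the grasp point (between the pads) lies 19 mm behind it; z points along the fingers, y is the line along which they close (so a half turn about z gives the same grasp; the last joint's range is limited). The gripper opens to 94 mm and grips with 3 to 60 N. Pads are 16 mm wide; open, the fingers measure 119 mm over their backs; the gripper's body (75 mm by 177 mm) begins 78 mm behind the grasp point.
Start: joints at [1.178, 0.3, 1.521, -0, 1.321, -0.067], TCP at [176.034, 521.058, 205.446] pointing down, gripper open.
Joint ranges: [-3.03, 3.03], [-0.79, 2.21], [0.23, 2.52], [-1.04, 4.18], [0, 3.07], [-2.55, 2.55]. Speed limits (rad/s): [2.22, 2.22, 2.57, 3.14, 3.14, 3.14].

INTERFACE

Orientations are given as [roll, pitch, yaw] about the fixed x, y, z axes, in that order (R = Rz(yaw) Ry(pitch) Rx(roll)).
In Python, from cell import manip, camera, get_calibration gives the robot as it stands. The module is installed in compiled form; this text tells all that it offers.
- The arm moves only by the tool jog_arm, never from a script. Its argument "plan" is one flat list of numbers, 6 for each row, row after row: the shift along the world's x, y, z in m, then the turn, a rotation vector about the world's x, y, z in degrees. A call has 1 to 20 rows; each row is the pose to reach, as a shift and turn from the pose commanded when the call began; what a row does not reach only later rows make up. A row lasts 1/10 s, in which the tool goes at most 50 mm and 8.59 degrees, less where a joint would pass 70% of its speed; a pose out of reach is approached as far as the arm can. A call with a gripper value outside its range is refused whole. "claw" is the finger opening in m, from 0 to 0.094, set as the call begins (left out, the last holds). The fingers move at their own pace and stop on an object; "force" is the grip in N (left out, the last holds). Time passes only in rows, so rows that repeat a pose let the fingers close. It gives the time, the measured TCP pose, the force, the opening and the grip force at its end, in the units of the state.
- manip.read_state(): the state, without advancing time (a new reading comes with each control period).
- camera(name): name is "side" or "top"; returns (picture, depth): 480x640x3 uint8, red, green, blue; 480x640 float32, mm along the optical axis (not along the pixel's ray), 0 where there is no reading.
- get_calibration(name): a dict with "fx", "fy", "cx", "cy" (pixels), "k1" (the pictures are not rectified: a ray, as slopes to the right and down, at radius r is drawn at 1 + k1 r^2 times it, then the intrinsics apply), "origin" and "attitude" of the camera in the world. Camera axes: x right, y down, z forward; pixel columns grow to the right and rows downward; lengths in mm; the calibration is good to about 2 mm. A picture is of the moment at which its call begins. get_calibration takes no time and is no camera call.
- manip.sign_off(): hands the job in; it is judged then, once.
The state is a dict: "clock": time; "joints": joint angles; "qd": joint speeds; "effort": joint torques, N m; "eef_pos": TCP position; "eef_rot": TCP orientation; "wrist_force": force on the tool from outside, world axes, zero at the start; "moment": the same for the moment, N m; "finger_gap": finger opening in mm; "finger_force": force on a finger pad.
Only numpy, scipy, OpenCV 4.12 (cv2) and the standard library are available. Lean on these libraries where they do the work, as an engineer would, in place of code of your own. Each camera call takes 0.05 s, during which the arm holds its last target. There are 200 camera calls.

## Working session

There is one attempt and no reset: what is moved stays moved. The work goes in short steps, Python scripts to look and compute and a tool call to move; the robot and the scene stay as the last step left them, time stands still between calls to the robot, and variables do not carry over. Pictures are saved under pics/ and viewed, at most 10 in all, crops included, and the job is handed in when it is done.

Besides the shell and the picture viewer there is one more tool, called after "Request:" as name(argument=value, ...) on one line, values as JSON. jog_arm: Moves the arm, as the interface text tells. Its arguments: {"type":"object","properties":{"plan":{"type":"array"},"claw":{"type":"number"},"force":{"type":"number"}},"required":["plan"]}

```bash
mkdir -p pics; ls
cat > h.py <<'E'
import numpy as np, cv2
from cell import manip, camera, get_calibration
from scipy.spatial.transform import Rotation as R
def att(c):
    a=np.array(c["attitude"],float)
    return a if a.shape==(3,3) else R.from_euler('xyz',a).as_matrix()
def cloud(name,depth):
    c=get_calibration(name); v,u=np.mgrid[0:480,0:640].astype(float)
    K=np.array([[c["fx"],0,c["cx"]],[0,c["fy"],c["cy"]],[0,0,1]])
    p=cv2.undistortPoints(np.stack([u.ravel(),v.ravel()],1)[:,None],K,np.array([c["k1"],0,0,0.]))[:,0]
    d=depth.ravel().astype(float)
    P=np.stack([p[:,0]*d,p[:,1]*d,d],1)
    W=P@att(c).T+np.array(c["origin"])
    W[d==0]=np.nan
    return W.reshape(480,640,3)
E
python3 - <<'E'
from h import *
print(manip.read_state())
for n in ("top","side"):
    print(get_calibration(n))
    p,d=camera(n); cv2.imwrite(f"pics/{n}0.png",p[:,:,::-1]); np.save(f"{n}0.npy",cloud(n,d))
E
```

```text
pics
{'clock': 0.0, 'joints': array([ 1.17840141e+00,  3.00505314e-01,  1.52159992e+00,  1.98802253e-05,
        1.32070697e+00, -6.65677614e-02]), 'qd': array([-5.20497365e-05, -2.47155400e-04,  7.46349865e-04, -1.53090237e-03,
        7.82583663e-04, -2.98141506e-04]), 'effort': array([ 1.29913104e-03, -5.31800544e+01, -3.52736163e+01,  7.08894082e-02,
        2.44095043e-02, -6.38371216e-05]), 'eef_pos': array([175.92721947, 520.81587746, 204.85959761]), 'eef_rot': array([-3.14037708e+00, -1.00336416e-04,  2.81576051e+00]), 'wrist_force': array([-0.72955483,  0.524008  ,  0.28663941]), 'moment': array([-0.01368541, -0.00966501, -0.0270166 ]), 'finger_force': 0.0, 'finger_gap': 94.34622322454803}
{'fx': 525.2006093951031, 'fy': 525.2006093951031, 'cx': 317.749023293473, 'cy': 238.96372246625052, 'k1': -0.013420647788006956, 'origin': array([ 402.90597111,  -36.76451819, 1097.33404937]), 'attitude': array([-3.03059198,  0.02315558, -1.58606978])}
{'fx': 435.6900475349648, 'fy': 435.6900475349648, 'cx': 312.71812298229963, 'cy': 242.00568071960413, 'k1': -0.07975286884600216, 'origin': array([ 136.99366975, -633.54508873,  599.27478802]), 'attitude': array([-2.19106738,  0.00620234, -0.55944842])}
```

View pics/top0.png

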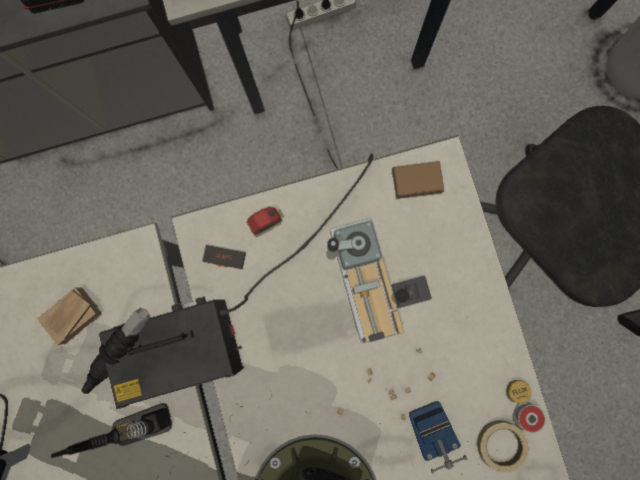

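View pics/side0.png

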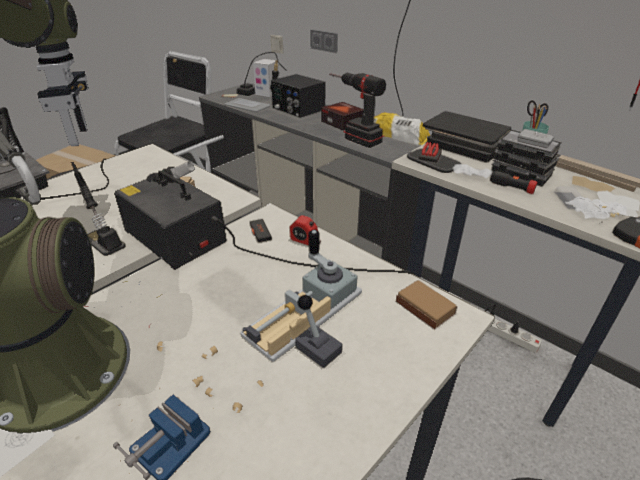

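The top view shows the gearbox at about (357,243), the grip at (333,244), the stop plate at (367,286), and the lock block at (410,291) with the knob to its left. The bystanders are at (264,220), (224,256) and (418,179). The side view shows the grip at (314,242) and the lever knob at (305,302).

Run:
```python
from h import *
T=np.load("top0.npy"); S=np.load("side0.npy")
for n,W,pts in (("top",T,[(357,243),(362,243),(333,244),(367,286),(410,291),(400,293),(420,290),(264,220),(224,256),(418,179),(300,400)]),("side",S,[(314,242),(314,233),(305,302),(330,268),(320,345)])):
    for u,v in pts: print(n,u,v,W[v,u].round(0))
sub=T[200:350,310:440].reshape(-1,3); sub=sub[~np.isnan(sub[:,0])]
def rect(m,t):
    q=sub[m][:,:2].astype(np.float32); r=cv2.minAreaRect(q); print(t,len(q),r,cv2.boxPoints(r).round(0).tolist())
z=sub[:,2]
print(np.histogram(z,bins=range(-10,140,5)))
c=T[243,357][:2]; near=np.hypot(*(sub[:,:2]-c).T)<75
rect((abs(z-52)<4)&near,"gear")
rect((z>90)&near,"grip")
```

```text
top 357 243 [507. -91.  84.]
top 362 243 [ 508. -101.   77.]
top 333 244 [501. -44. 128.]
top 367 286 [ 424. -110.   51.]
top 410 291 [ 413. -195.   52.]
top 400 293 [ 409. -168.  107.]
top 420 290 [ 415. -219.   26.]
top 264 220 [559.  92.  60.]
top 224 256 [492. 182.  13.]
top 418 179 [ 644. -223.   26.]
top 300 400 [197.  28.   3.]
side 314 242 [499. -55. 112.]
side 314 233 [503. -48. 127.]
side 305 302 [ 401. -182.  105.]
side 330 268 [ 504. -104.   79.]
side 320 345 [ 409. -216.   28.]
(array([ 163, 7189, 5733,  356,  867, 1434,  431,  424,  300,   91,  167,
        591,  767,  180,  152,    6,   32,  200,   66,    7,    2,   20,
         66,   70,    6,    1,   11,   91,    6]), array([-10,  -5,   0,   5,  10,  15,  20,  25,  30,  35,  40,  45,  50,
        55,  60,  65,  70,  75,  80,  85,  90,  95, 100, 105, 110, 115,
       120, 125, 130, 135]))
gear 919 ((496.8466796875, -96.42546844482422), (106.49556732177734, 79.09564208984375), 14.058501243591309) [[436.0, -71.0], [455.0, -148.0], [558.0, -122.0], [539.0, -45.0]]
grip 121 ((503.66802978515625, -43.34967041015625), (20.198888778686523, 20.497371673583984), 62.149471282958984) [[490.0, -47.0], [508.0, -57.0], [517.0, -39.0], [499.0, -30.0]]
```

Run:
```python
from h import *
from scipy.optimize import least_squares
T=np.load("top0.npy"); S=np.load("side0.npy")
for n,W in(("top",T),("side",S)):
    p=W.reshape(-1,3); p=p[~np.isnan(p[:,0])]
    p=p[(abs(p[:,0]-450)<130)&(abs(p[:,1]+120)<130)]
    z=p[:,2]
    for yaw in [np.radians(a) for a in ([-76,-75.94] )][:1]:
        # base plate / gear rectangles
        near=np.hypot(p[:,0]-505,p[:,1]+95)<62
        q=p[(abs(z-52)<3.5)&near][:,:2].astype(np.float32); r=cv2.minAreaRect(q); print(n,"gear",r)
    g=p[(z>118)&(np.hypot(p[:,0]-503,p[:,1]+45)<30)]; print(n,"griptop",cv2.minEnclosingCircle(g[:,:2].astype(np.float32)),g[:,2].max(),np.median(g[:,2]))
    h=p[(abs(z-82)<3)&(np.hypot(p[:,0]-507,p[:,1]+95)<22)]; print(n,"hub",len(h),cv2.minEnclosingCircle(h[:,:2].astype(np.float32)), h.mean(0))
    k=p[(z>84)&(np.hypot(p[:,0]-405,p[:,1]+175)<35)]
    f=least_squares(lambda c:np.linalg.norm(k-c,axis=1)-13,[405,-175,95],loss='soft_l1'); print(n,"knob",len(k),f.x,f.cost,k.min(0),k.max(0))
    b=p[(abs(z-25)<3)&(p[:,1]<-150)][:,:2].astype(np.float32); print(n,"block",len(b),cv2.minAreaRect(b),cv2.boxPoints(cv2.minAreaRect(b)).tolist())
    q=p[(abs(z-12)<3)&(np.hypot(p[:,0]-505,p[:,1]+95)<230)][:,:2].astype(np.float32); print(n,"base",cv2.minAreaRect(q))
p,d=camera("top"); cv2.imwrite("pics/c1.png",cv2.resize(p[200:350,300:450,::-1],(600,600),interpolation=cv2.INTER_CUBIC))
```

```text
top gear ((503.43267822265625, -94.76914978027344), (92.9192123413086, 79.0735855102539), 14.043039321899414)
top griptop ((504.28607177734375, -43.21202087402344), 10.814889907836914) 130.8908652158526 127.3306945318738
top hub 92 ((509.40081787109375, -89.25541687011719), 16.022809982299805) [509.22786662 -92.0093782   81.02679368]
top knob 152 [ 406.33242211 -172.08028633   95.7418    ] 61.46251433255165 [ 394.14573219 -183.59891266   94.47370862] [ 418.71643997 -159.4814121   111.64775297]
top block 468 ((392.2225036621094, -199.0409393310547), (90.27233123779297, 86.24851989746094), 14.316811561584473) [[337.82421875, -168.4174041748047], [359.15203857421875, -251.98731994628906], [446.62078857421875, -229.6644744873047], [425.29296875, -146.0945587158203]]
top base ((446.912841796875, -83.23992919921875), (273.23663330078125, 142.31423950195312), 15.388181686401367)
side gear ((509.3646545410156, -94.7942123413086), (80.87171936035156, 79.8426742553711), 12.924248695373535)
side griptop ((502.9721374511719, -45.62824630737305), 11.93593978881836) 129.25512415688297 125.53180517852502
side hub 61 ((509.0876770019531, -95.3409423828125), 12.385173797607422) [508.07981111 -96.87608773  81.13831933]
side knob 197 [ 405.91613546 -172.42990641   96.18888265] 52.144656990163604 [ 392.2349311  -186.22107572   84.06481856] [ 417.55112335 -163.54006967  109.99775712]
side block 773 ((398.5806579589844, -200.61480712890625), (125.16322326660156, 82.10151672363281), 9.919172286987305) [[329.8631896972656, -170.95791625976562], [344.0058898925781, -251.8321533203125], [467.2981262207031, -230.27169799804688], [453.1554260253906, -149.3974609375]]
side base ((430.1593017578125, -127.74929809570312), (220.4326934814453, 174.590576171875), 40.809715270996094)
```

View pics/c1.png

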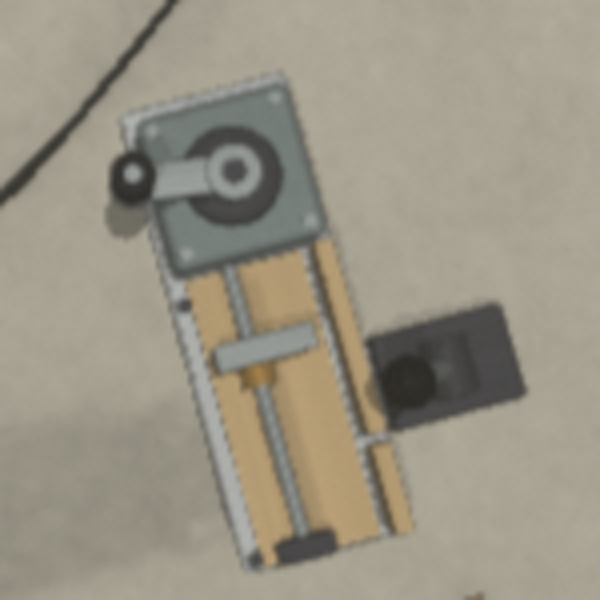

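```bash
cat >> h.py <<'E'
def at_z(name,u,v,z):
    c=get_calibration(name)
    K=np.array([[c["fx"],0,c["cx"]],[0,c["fy"],c["cy"]],[0,0,1]])
    p=cv2.undistortPoints(np.array([[[u,v]]],float),K,np.array([c["k1"],0,0,0.]))[0,0]
    d=att(c)@np.array([p[0],p[1],1]); o=np.array(c["origin"],float)
    return (o+d*(z-o[2])/d[2])
E
python3 - <<'E'
from h import *
f=lambda x,y,z:at_z("top",300+x/4-.375,200+y/4-.375,z).round(1)
print("stud",f(235,171,83)); print("grip",f(132,177,127))
for b in((153,132),(277,97),(310,218),(186,253)): print("bolt",f(*b,53))
for b in((178,275),(325,235),(140,125),(285,85)): print("corner",f(*b,52))
for b in((370,340),(500,303),(525,392),(390,430)): print("blk",f(*b,25))
print("knob",f(408,381,92))
print("stop",f(215,360,49),f(316,333,49))
E
```

```text
stud [508.3 -93.7  83. ]
grip [501.8 -43.4 127. ]
bolt [531.7 -54.9  53. ]
bolt [ 548.3 -117.3   53. ]
bolt [ 487.2 -132.1   53. ]
bolt [470.8 -70.1  53. ]
corner [460.  -65.9  52. ]
corner [ 478.7 -139.4   52. ]
corner [535.5 -48.4  52. ]
corner [ 554.4 -121.5   52. ]
blk [ 426.9 -163.3   25. ]
blk [ 444.6 -229.7   25. ]
blk [ 399.5 -240.6   25. ]
blk [ 381.5 -172.    25. ]
knob [ 405.7 -172.8   92. ]
stop [417.7 -83.4  49. ] [ 430.3 -133.8   49. ]
```

Run:
```python
from h import *
for n in("top0","side0"):
    p=np.load(n+".npy").reshape(-1,3); p=p[~np.isnan(p[:,0])]
    a=np.array([176,521.]);b=np.array([502,-43.]);u=(b-a)/np.linalg.norm(b-a)
    s=(p[:,:2]-a)@u; l=abs((p[:,:2]-a)@np.array([-u[1],u[0]]))
    for i in range(0,700,100):
        m=(s>=i)&(s<i+100)&(l<130); print(n,i,m.sum(),np.percentile(p[m][:,2],[50,99,100]).round() if m.sum() else '')
f=lambda x,y,z:at_z("top",300+x/4-.375,200+y/4-.375,z).round(1)
print(f(455,365,35))
```

```text
top0 0 6400 [  0. 339. 347.]
top0 100 4829 [ 40. 131. 136.]
top0 200 6359 [121. 169. 176.]
top0 300 6934 [120. 161. 166.]
top0 400 6205 [  0. 105. 125.]
top0 500 6095 [ 0. 62. 66.]
top0 600 6038 [  2. 127. 131.]
side0 0 4529 [359. 514. 523.]
side0 100 2631 [116. 529. 535.]
side0 200 3016 [121. 166. 175.]
side0 300 4927 [ 79. 157. 164.]
side0 400 3773 [  1. 117. 123.]
side0 500 3768 [ 1. 61. 63.]
side0 600 2867 [ 18. 126. 129.]
[ 413.5 -204.3   35. ]
```

Request:
jog_arm(plan=[0, 0, 0.05, 0, 0, 0, 0.03, -0.052, 0.06, 0, 0, 0, 0.05, -0.087, 0.06, 0, 0, 0, 0.07, -0.121, 0.06, 0, 0, 0, 0.09, -0.156, 0.06, 0, 0, 0, 0.11, -0.19, 0.06, 0, 0, 0, 0.13, -0.225, 0.06, 0, 0, 0, 0.15, -0.26, 0.06, 0, 0, 0, 0.17, -0.295, 0.06, 0, 0, 0, 0.19, -0.329, 0.06, 0, 0, 0, 0.21, -0.364, 0.06, 0, 0, 0, 0.23, -0.4, 0.05, 0, 0, 0, 0.25, -0.433, 0.04, 0, 0, 0, 0.27, -0.468, 0.03, 0, 0, 0, 0.29, -0.503, 0.02, 0, 0, 0, 0.31, -0.537, 0, 0, 0, 0, 0.32, -0.555, -0.02, 0, 0, 0, 0.326, -0.565, -0.04, 0, 0, 0, 0.326, -0.565, -0.04, 0, 0, 0, 0.326, -0.565, -0.04, 0, 0, 0], claw=0.05, force=15)

```text
clock: 2.15
eef_pos: [501.8, -43.7, 165.8]
eef_rot: [-3.142, -0.001, 2.816]
wrist_force: [0.6, 0.2, 0.6]
finger_gap: 50.1
finger_force: 0.0
```

Request:
jog_arm(plan=[0, 0, -0.02, 0, 0, 0, 0, 0, -0.04, 0, 0, 0, 0, 0, -0.06, 0, 0, 0, 0, 0, -0.07, 0, 0, 0, 0, 0, -0.075, 0, 0, 0, 0, 0, -0.075, 0, 0, 0])

```text
clock: 2.75
eef_pos: [502.2, -43.7, 90.9]
eef_rot: [3.142, 0.0, 2.816]
wrist_force: [-0.4, 0.4, 0.0]
finger_gap: 50.0
finger_force: 0.0
```

Run:
```python
from h import *
p,d=camera("side"); cv2.imwrite("pics/s1.png",cv2.resize(p[170:320,230:400,::-1],(680,600),interpolation=cv2.INTER_CUBIC))
```

```text
(no output)
```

View pics/s1.png

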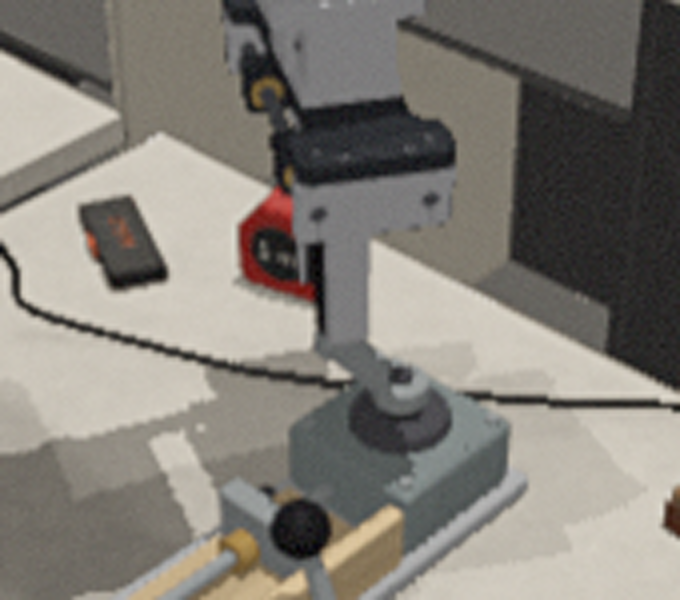

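The fingers are down around the grip at about (340,290), and the near finger hides it. The arm and hub are clear. I'll close on it.

Request:
jog_arm(plan=[0, 0, 0, 0, 0, 0, 0, 0, 0, 0, 0, 0, 0, 0, 0, 0, 0, 0, 0, 0, 0, 0, 0, 0, 0, 0, 0, 0, 0, 0, 0, 0, 0, 0, 0, 0], claw=0.01, force=15)

```text
clock: 3.4
eef_pos: [502.2, -43.7, 90.7]
eef_rot: [3.141, 0.0, 2.816]
wrist_force: [0.6, 3.7, 2.9]
finger_gap: 21.6
finger_force: 15.0
```

Run:
```python
from h import *
s=manip.read_state(); print(s["eef_pos"],s["wrist_force"],s["moment"],s["finger_gap"],s["finger_force"])
C=np.array([508.3,-93.7])
v=s["eef_pos"][:2]-C;print(np.hypot(*v),np.degrees(np.arctan2(v[1],v[0])))
a0=97.4
rel=lambda a,b:((50*np.array([np.cos(np.radians(a)),np.sin(np.radians(a))])-50*np.array([np.cos(np.radians(b)),np.sin(np.radians(b))]))/1000).round(4).tolist()
print([rel(a0+k*3,a0) for k in range(1,11)])
```

```text
[502.22343336 -43.73726914  90.66644045] [0.56834404 3.71307526 2.87232417] [ 0.74568375 -0.15127712 -0.04480954] 21.606828325007438 15.000248853466474
50.33089644484433 96.93436957793617
[[-0.0026, -0.0004], [-0.0051, -0.0009], [-0.0077, -0.0016], [-0.0102, -0.0024], [-0.0126, -0.0034], [-0.015, -0.0044], [-0.0173, -0.0056], [-0.0196, -0.0069], [-0.0218, -0.0083], [-0.0239, -0.0099]]
```

Request:
jog_arm(plan=[-0.0026, -0.0004, 0, 0, 0, 0, -0.0051, -0.0009, 0, 0, 0, 0, -0.0077, -0.0016, 0, 0, 0, 0, -0.0102, -0.0024, 0, 0, 0, 0, -0.0126, -0.0034, 0, 0, 0, 0, -0.015, -0.0044, 0, 0, 0, 0, -0.0173, -0.0056, 0, 0, 0, 0, -0.0196, -0.0069, 0, 0, 0, 0, -0.0218, -0.0083, 0, 0, 0, 0, -0.0239, -0.0099, 0, 0, 0, 0, -0.0239, -0.0099, 0, 0, 0, 0])

```text
clock: 4.5
eef_pos: [477.6, -53.8, 90.5]
eef_rot: [3.141, -0.001, 2.816]
wrist_force: [-1.4, 4.8, 4.6]
finger_gap: 21.6
finger_force: 15.0
```

```bash
cat > f.py <<'E'
from h import *
C=np.array([508.3,-93.7]); s=manip.read_state(); v=s["eef_pos"][:2]-C; r=np.hypot(*v); n=v/r; t=np.array([-n[1],n[0]])
F=s["wrist_force"][:2]; print("r %.1f ang %.1f Frad %.1f Ftan %.1f"%(r,np.degrees(np.arctan2(v[1],v[0]))%360,F@n,F@t),s["eef_pos"].round(1),s["finger_gap"].round(1),s["clock"])
E
python3 f.py
python3 - <<'E'
from h import *
P=lambda a:50*np.array([np.cos(np.radians(a)),np.sin(np.radians(a))])
for b in np.arange(127.4,280,8): print(b,[((P(b+k)-P(b))/1000).round(4).tolist() for k in (2,4,6,8)])
E
```

```text
127.4 [[-0.0014, -0.0011], [-0.0027, -0.0022], [-0.004, -0.0034], [-0.0052, -0.0046]]
135.4 [[-0.0012, -0.0013], [-0.0024, -0.0026], [-0.0035, -0.0039], [-0.0045, -0.0053]]
143.4 [[-0.001, -0.0014], [-0.002, -0.0029], [-0.0029, -0.0044], [-0.0038, -0.0059]]
151.4 [[-0.0008, -0.0015], [-0.0016, -0.0031], [-0.0023, -0.0047], [-0.0029, -0.0063]]
159.4 [[-0.0006, -0.0016], [-0.0011, -0.0033], [-0.0016, -0.005], [-0.002, -0.0067]]
167.4 [[-0.0004, -0.0017], [-0.0006, -0.0034], [-0.0009, -0.0052], [-0.001, -0.0069]]
175.4 [[-0.0001, -0.0017], [-0.0002, -0.0035], [-0.0001, -0.0052], [-0.0001, -0.007]]
183.4 [[0.0001, -0.0017], [0.0003, -0.0035], [0.0006, -0.0052], [0.0009, -0.0069]]
191.4 [[0.0004, -0.0017], [0.0008, -0.0034], [0.0013, -0.0051], [0.0019, -0.0067]]
199.4 [[0.0006, -0.0016], [0.0013, -0.0032], [0.002, -0.0048], [0.0028, -0.0064]]
207.4 [[0.0008, -0.0015], [0.0017, -0.003], [0.0026, -0.0045], [0.0036, -0.006]]
215.4 [[0.001, -0.0014], [0.0021, -0.0028], [0.0033, -0.0041], [0.0044, -0.0054]]
223.4 [[0.0012, -0.0012], [0.0025, -0.0025], [0.0038, -0.0036], [0.0051, -0.0047]]
231.
[... 337 characters left out ...]
017, -0.0002], [0.0035, -0.0003], [0.0052, -0.0003], [0.007, -0.0003]]
271.4 [[0.0017, 0.0001], [0.0035, 0.0002], [0.0052, 0.0004], [0.0069, 0.0007]]
279.4 [[0.0017, 0.0003], [0.0034, 0.0007], [0.0051, 0.0011], [0.0068, 0.0016]]Traceback (most recent call last):
  File "f.py", line 3, in <module>
    F=s["wrist_force"][:2]; print("r %.1f ang %.1f Frad %.1f Ftan %.1f"%(r,np.degrees(np.arctan2(v[1],v[0]))%360,F@n,F@t),s["eef_pos"].round(1),s["finger_gap"].round(1),s["clock"])
                                                                                                                                                ^^^^^^^^^^^^^^^^^^^^^
AttributeError: 'float' object has no attribute 'round'
```

Request:
jog_arm(plan=[-0.0014, -0.0011, 0, 0, 0, 0, -0.0027, -0.0022, 0, 0, 0, 0, -0.004, -0.0034, 0, 0, 0, 0, -0.0052, -0.0046, 0, 0, 0, 0, -0.0052, -0.0046, 0, 0, 0, 0])

```text
clock: 5.0
eef_pos: [472.5, -58.4, 90.5]
eef_rot: [-3.142, -0.001, 2.816]
wrist_force: [-2.6, 4.9, 5.4]
finger_gap: 21.5
finger_force: 15.0
```

```bash
sed -i 's/s\["finger_gap"\].round(1)/s["finger_gap"]/' f.py; python3 f.py
```

```text
r 50.2 ang 135.4 Frad 5.3 Ftan -1.7 [472.5 -58.4  90.5] 21.489989537288192 5.0
```

Request:
jog_arm(plan=[-0.0012, -0.0013, 0, 0, 0, 0, -0.0024, -0.0026, 0, 0, 0, 0, -0.0035, -0.0039, 0, 0, 0, 0, -0.0045, -0.0053, 0, 0, 0, 0, -0.0045, -0.0053, 0, 0, 0, 0])

```text
clock: 5.5
eef_pos: [468.0, -63.8, 90.5]
eef_rot: [-3.142, -0.001, 2.816]
wrist_force: [-2.8, 4.7, 6.4]
finger_gap: 21.5
finger_force: 15.0
```

```bash
python3 f.py
```

```text
r 50.2 ang 143.4 Frad 5.1 Ftan -2.1 [468.  -63.8  90.5] 21.51539020497717 5.5
```

Request:
jog_arm(plan=[-0.001, -0.0014, 0, 0, 0, 0, -0.002, -0.0029, 0, 0, 0, 0, -0.0029, -0.0044, 0, 0, 0, 0, -0.0038, -0.0059, 0, 0, 0, 0, -0.0038, -0.0059, 0, 0, 0, 0])

```text
clock: 6.0
eef_pos: [464.2, -69.8, 90.5]
eef_rot: [-3.141, -0.001, 2.816]
wrist_force: [-3.0, 3.7, 4.7]
finger_gap: 21.6
finger_force: 15.0
```

```bash
python3 f.py
```

```text
r 50.2 ang 151.5 Frad 4.4 Ftan -1.8 [464.2 -69.8  90.5] 21.56903198914442 6.0
```

Request:
jog_arm(plan=[-0.0008, -0.0015, 0, 0, 0, 0, -0.0016, -0.0031, 0, 0, 0, 0, -0.0023, -0.0047, 0, 0, 0, 0, -0.0029, -0.0063, 0, 0, 0, 0, -0.0029, -0.0063, 0, 0, 0, 0])

```text
clock: 6.5
eef_pos: [461.3, -76.1, 90.5]
eef_rot: [-3.141, -0.001, 2.816]
wrist_force: [-3.6, 3.0, 5.1]
finger_gap: 21.8
finger_force: 15.0
```

```bash
python3 f.py
```

```text
r 50.2 ang 159.5 Frad 4.4 Ftan -1.6 [461.3 -76.1  90.5] 21.75029066542538 6.5
```

Request:
jog_arm(plan=[-0.0006, -0.0016, 0, 0, 0, 0, -0.0011, -0.0033, 0, 0, 0, 0, -0.0016, -0.005, 0, 0, 0, 0, -0.002, -0.0067, 0, 0, 0, 0, -0.002, -0.0067, 0, 0, 0, 0])

```text
clock: 7.0
eef_pos: [459.4, -82.9, 90.4]
eef_rot: [-3.141, -0.001, 2.816]
wrist_force: [-2.6, 2.7, 6.2]
finger_gap: 21.4
finger_force: 15.0
```

```bash
python3 f.py
```

```text
r 50.1 ang 167.6 Frad 3.1 Ftan -2.1 [459.4 -82.9  90.4] 21.35497894907597 7.0
```

Request:
jog_arm(plan=[-0.0004, -0.0017, 0, 0, 0, 0, -0.0006, -0.0034, 0, 0, 0, 0, -0.0009, -0.0052, 0, 0, 0, 0, -0.001, -0.0069, 0, 0, 0, 0, -0.001, -0.0069, 0, 0, 0, 0])

```text
clock: 7.5
eef_pos: [458.4, -89.9, 90.5]
eef_rot: [-3.141, -0.001, 2.816]
wrist_force: [-3.0, 2.1, 6.4]
finger_gap: 21.2
finger_force: 15.0
```

```bash
python3 f.py
```

```text
r 50.1 ang 175.6 Frad 3.2 Ftan -1.9 [458.4 -89.9  90.5] 21.16681146123669 7.5
```

Request:
jog_arm(plan=[-0.0001, -0.0017, 0, 0, 0, 0, -0.0002, -0.0035, 0, 0, 0, 0, -0.0001, -0.0052, 0, 0, 0, 0, -0.0001, -0.007, 0, 0, 0, 0, -0.0001, -0.007, 0, 0, 0, 0])

```text
clock: 8.0
eef_pos: [458.4, -96.9, 90.4]
eef_rot: [-3.141, -0.0, 2.816]
wrist_force: [-2.4, 1.3, 5.2]
finger_gap: 21.7
finger_force: 15.0
```

```bash
python3 f.py
```

```text
r 50.0 ang 183.6 Frad 2.3 Ftan -1.5 [458.4 -96.9  90.4] 21.709725547591464 8.0
```

Request:
jog_arm(plan=[0.0001, -0.0017, 0, 0, 0, 0, 0.0003, -0.0035, 0, 0, 0, 0, 0.0006, -0.0052, 0, 0, 0, 0, 0.0009, -0.0069, 0, 0, 0, 0, 0.0009, -0.0069, 0, 0, 0, 0])

```text
clock: 8.5
eef_pos: [459.3, -103.7, 90.4]
eef_rot: [-3.141, -0.0, 2.816]
wrist_force: [-3.0, 2.0, 6.0]
finger_gap: 21.9
finger_force: 15.0
```

```bash
python3 f.py
```

```text
r 50.0 ang 191.6 Frad 2.5 Ftan -2.5 [ 459.3 -103.7   90.4] 21.864352493588907 8.5
```

Request:
jog_arm(plan=[0.0004, -0.0017, 0, 0, 0, 0, 0.0008, -0.0034, 0, 0, 0, 0, 0.001, -0.0042, 0, 0, 0, 0, 0.001, -0.0042, 0, 0, 0, 0])

```text
clock: 8.9
eef_pos: [460.4, -107.8, 90.4]
eef_rot: [-3.141, -0.0, 2.816]
wrist_force: [-3.3, 1.6, 6.4]
finger_gap: 21.8
finger_force: 15.0
```

```bash
python3 f.py
```

```text
r 49.9 ang 196.4 Frad 2.7 Ftan -2.5 [ 460.4 -107.8   90.4] 21.796752546621306 8.9
```

Request:
jog_arm(plan=[0.0006, -0.0016, 0, 0, 0, 0, 0.0011, -0.0033, 0, 0, 0, 0, 0.0018, -0.0049, 0, 0, 0, 0, 0.0024, -0.0065, 0, 0, 0, 0, 0.0024, -0.0065, 0, 0, 0, 0])

```text
clock: 9.4
eef_pos: [462.9, -114.4, 90.5]
eef_rot: [-3.141, -0.0, 2.816]
wrist_force: [-2.7, 0.8, 5.2]
finger_gap: 21.1
finger_force: 15.0
```

```bash
python3 f.py;  python3 - <<'E'
from h import *
P=lambda a:50*np.array([np.cos(np.radians(a)),np.sin(np.radians(a))])
for b in np.arange(204.4,280,8): print(b,[((P(b+k)-P(b))/1000).round(4).tolist() for k in (2,4,6,8)])
E
```

```text
r 49.9 ang 204.4 Frad 2.2 Ftan -1.9 [ 462.9 -114.4   90.5] 21.146066446894746 9.4
204.4 [[0.0007, -0.0016], [0.0016, -0.0031], [0.0024, -0.0046], [0.0033, -0.0061]]
212.4 [[0.001, -0.0015], [0.002, -0.0029], [0.003, -0.0043], [0.0041, -0.0056]]
220.4 [[0.0012, -0.0013], [0.0024, -0.0026], [0.0036, -0.0038], [0.0049, -0.005]]
228.4 [[0.0013, -0.0011], [0.0027, -0.0022], [0.0041, -0.0033], [0.0055, -0.0043]]
236.4 [[0.0015, -0.0009], [0.003, -0.0018], [0.0045, -0.0027], [0.0061, -0.0034]]
244.4 [[0.0016, -0.0007], [0.0032, -0.0014], [0.0048, -0.002], [0.0065, -0.0026]]
252.4 [[0.0017, -0.0005], [0.0034, -0.0009], [0.0051, -0.0013], [0.0068, -0.0016]]
260.4 [[0.0017, -0.0003], [0.0035, -0.0005], [0.0052, -0.0006], [0.0069, -0.0007]]
268.4 [[0.0017, -0.0], [0.0035, 0.0], [0.0052, 0.0001], [0.007, 0.0003]]
276.4 [[0.0017, 0.0002], [0.0035, 0.0005], [0.0052, 0.0009], [0.0069, 0.0013]]
```

Request:
jog_arm(plan=[0.0007, -0.0016, 0, 0, 0, 0, 0.0016, -0.0031, 0, 0, 0, 0, 0.0024, -0.0046, 0, 0, 0, 0, 0.0033, -0.0061, 0, 0, 0, 0, 0.0033, -0.0061, 0, 0, 0, 0])

```text
clock: 9.9
eef_pos: [466.2, -120.4, 90.4]
eef_rot: [-3.141, -0.0, 2.816]
wrist_force: [-2.9, 0.4, 5.9]
finger_gap: 21.5
finger_force: 15.0
```

```bash
python3 f.py
```

```text
r 49.9 ang 212.4 Frad 2.2 Ftan -1.9 [ 466.2 -120.4   90.4] 21.50356814473226 9.9
```

Request:
jog_arm(plan=[0.001, -0.0015, 0, 0, 0, 0, 0.002, -0.0029, 0, 0, 0, 0, 0.003, -0.0043, 0, 0, 0, 0, 0.0041, -0.0056, 0, 0, 0, 0, 0.0041, -0.0056, 0, 0, 0, 0])

```text
clock: 10.4
eef_pos: [470.4, -126.0, 90.5]
eef_rot: [-3.141, 0.0, 2.816]
wrist_force: [-2.5, 1.0, 4.9]
finger_gap: 21.6
finger_force: 15.0
```

```bash
python3 f.py
```

```text
r 49.8 ang 220.4 Frad 1.3 Ftan -2.4 [ 470.4 -126.    90.5] 21.648819110102874 10.4
```

Request:
jog_arm(plan=[0.0012, -0.0013, 0, 0, 0, 0, 0.0024, -0.0026, 0, 0, 0, 0, 0.0036, -0.0038, 0, 0, 0, 0, 0.0049, -0.005, 0, 0, 0, 0, 0.0049, -0.005, 0, 0, 0, 0])

```text
clock: 10.9
eef_pos: [475.3, -130.9, 90.5]
eef_rot: [-3.141, 0.0, 2.816]
wrist_force: [-3.0, -0.9, 4.5]
finger_gap: 21.6
finger_force: 15.0
```

```bash
python3 f.py
```

```text
r 49.8 ang 228.4 Frad 2.7 Ftan -1.7 [ 475.3 -130.9   90.5] 21.633376849680733 10.9
```

Request:
jog_arm(plan=[0.0013, -0.0011, 0, 0, 0, 0, 0.0027, -0.0022, 0, 0, 0, 0, 0.0041, -0.0033, 0, 0, 0, 0, 0.0055, -0.0043, 0, 0, 0, 0, 0.0055, -0.0043, 0, 0, 0, 0])

```text
clock: 11.4
eef_pos: [480.9, -135.2, 90.5]
eef_rot: [-3.142, 0.0, 2.816]
wrist_force: [-2.0, 1.1, 4.8]
finger_gap: 21.3
finger_force: 15.0
```

```bash
python3 f.py
```

```text
r 49.8 ang 236.5 Frad 0.2 Ftan -2.3 [ 480.9 -135.2   90.5] 21.332916203503896 11.4
```

Request:
jog_arm(plan=[0.0015, -0.0009, 0, 0, 0, 0, 0.003, -0.0018, 0, 0, 0, 0, 0.0045, -0.0027, 0, 0, 0, 0, 0.0061, -0.0034, 0, 0, 0, 0, 0.0061, -0.0034, 0, 0, 0, 0])

```text
clock: 11.9
eef_pos: [487.0, -138.7, 90.5]
eef_rot: [-3.141, 0.0, 2.816]
wrist_force: [-2.1, -0.7, 5.2]
finger_gap: 21.2
finger_force: 15.0
```

```bash
python3 f.py
```

```text
r 49.7 ang 244.7 Frad 1.5 Ftan -1.6 [ 487.  -138.7   90.5] 21.23802695337363 11.9
```

Request:
jog_arm(plan=[0.0016, -0.0007, 0, 0, 0, 0, 0.0032, -0.0014, 0, 0, 0, 0, 0.0048, -0.002, 0, 0, 0, 0, 0.0065, -0.0026, 0, 0, 0, 0, 0.0065, -0.0026, 0, 0, 0, 0])

```text
clock: 12.4
eef_pos: [493.5, -141.2, 90.5]
eef_rot: [-3.142, 0.0, 2.816]
wrist_force: [-2.0, -0.9, 4.5]
finger_gap: 21.0
finger_force: 15.0
```

```bash
python3 f.py
```

```text
r 49.8 ang 252.8 Frad 1.4 Ftan -1.7 [ 493.5 -141.2   90.5] 21.03584957404326 12.4
```

Request:
jog_arm(plan=[0.0017, -0.0005, 0, 0, 0, 0, 0.0034, -0.0009, 0, 0, 0, 0, 0.0051, -0.0013, 0, 0, 0, 0, 0.0068, -0.0016, 0, 0, 0, 0, 0.0068, -0.0016, 0, 0, 0, 0])

```text
clock: 12.9
eef_pos: [500.4, -142.8, 90.4]
eef_rot: [-3.142, 0.0, 2.816]
wrist_force: [-2.1, -1.2, 5.6]
finger_gap: 21.1
finger_force: 15.0
```

```bash
python3 f.py
```

```text
r 49.7 ang 260.8 Frad 1.6 Ftan -1.8 [ 500.4 -142.8   90.4] 21.13253237200501 12.9
```

Request:
jog_arm(plan=[0.0017, -0.0003, 0, 0, 0, 0, 0.0035, -0.0005, 0, 0, 0, 0, 0.0052, -0.0006, 0, 0, 0, 0, 0.0069, -0.0007, 0, 0, 0, 0, 0.0069, -0.0007, 0, 0, 0, 0])

```text
clock: 13.4
eef_pos: [507.3, -143.4, 90.4]
eef_rot: [3.142, 0.0, 2.816]
wrist_force: [-1.9, 0.1, 4.6]
finger_gap: 21.6
finger_force: 15.0
```

```bash
python3 f.py
python3 - <<'E'
from h import *
p,d=camera("top"); cv2.imwrite("pics/t2.png",cv2.resize(p[200:350,300:450,::-1],(600,600),interpolation=cv2.INTER_CUBIC))
E
```

```text
r 49.7 ang 268.8 Frad -0.1 Ftan -1.9 [ 507.3 -143.4   90.4] 21.63343529685482 13.4
```

View pics/t2.png

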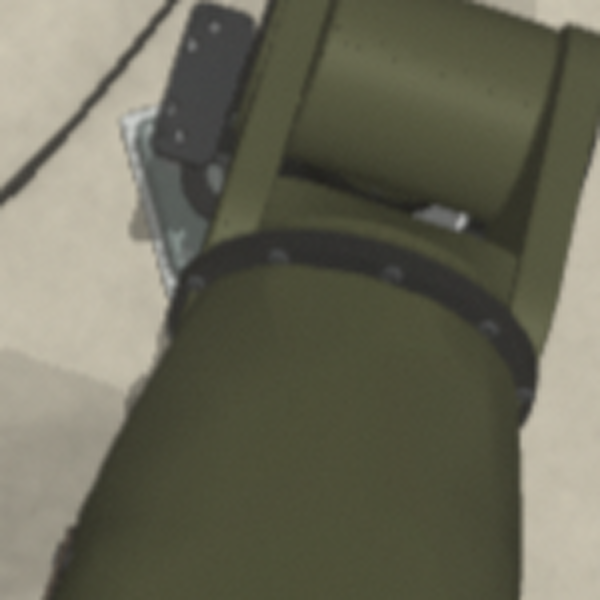

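The robot's forearm hides the crank, but the grip is gone from its starting spot at (132,177), so the crank has turned with the hand. I'll carry on.

Request:
jog_arm(plan=[0.0017, 0, 0, 0, 0, 0, 0.0035, 0, 0, 0, 0, 0, 0.0052, 0.0001, 0, 0, 0, 0, 0.007, 0.0003, 0, 0, 0, 0, 0.007, 0.0003, 0, 0, 0, 0])

```text
clock: 13.95
eef_pos: [514.3, -143.1, 90.4]
eef_rot: [3.142, 0.0, 2.816]
wrist_force: [-1.2, -0.7, 4.7]
finger_gap: 21.6
finger_force: 15.0
```

```bash
python3 f.py
```

```text
r 49.8 ang 276.9 Frad 0.6 Ftan -1.2 [ 514.3 -143.1   90.4] 21.617692435920763 13.95
```

Request:
jog_arm(plan=[0.0017, 0.0002, 0, 0, 0, 0, 0.0035, 0.0005, 0, 0, 0, 0, 0.0052, 0.0009, 0, 0, 0, 0, 0.0052, 0.0009, 0, 0, 0, 0])

```text
clock: 14.35
eef_pos: [519.2, -142.3, 90.4]
eef_rot: [-3.141, -0.0, 2.816]
wrist_force: [-5.0, -2.1, 6.1]
finger_gap: 21.7
finger_force: 15.0
```

```bash
python3 f.py
```

```text
r 49.8 ang 282.7 Frad 1.0 Ftan -5.4 [ 519.2 -142.3   90.4] 21.737425640575772 14.35
```

Request:
jog_arm(plan=[0.0017, 0.0004, 0, 0, 0, 0, 0.0017, 0.0004, 0, 0, 0, 0, 0.0017, 0.0004, 0, 0, 0, 0])

```text
clock: 14.65
eef_pos: [520.6, -142.0, 90.3]
eef_rot: [-3.141, -0.001, 2.816]
wrist_force: [-6.0, -2.3, 5.5]
finger_gap: 21.5
finger_force: 15.0
```

```bash
python3 f.py
python3 - <<'E'
from h import *
P=lambda a:50*np.array([np.cos(np.radians(a)),np.sin(np.radians(a))])
b=284.7
print((P(279.7)-P(b))/1000)
b=279.7
for k in range(1,21): print(*((P(b-9*k)-P(b))/1000).round(4),sep=", ",end=", 0, 0, 0, 0, ")
print()
for k in range(1,21): print(*(-(P(b-9*k)-P(b))/1000).round(4),sep=", ",end=", 0, 0, 0, 0, ")
E
```

```text
r 49.8 ang 284.3 Frad 0.7 Ftan -6.3 [ 520.6 -142.    90.3] 21.464006777824256 14.65
[-0.00426343 -0.00092179]
-0.0078, -0.0007, 0, 0, 0, 0, -0.0156, -0.0002, 0, 0, 0, 0, -0.0233, 0.0015, 0, 0, 0, 0, -0.0306, 0.0045, 0, 0, 0, 0, -0.0373, 0.0085, 0, 0, 0, 0, -0.0433, 0.0135, 0, 0, 0, 0, -0.0485, 0.0194, 0, 0, 0, 0, -0.0527, 0.026, 0, 0, 0, 0, -0.0558, 0.0333, 0, 0, 0, 0, -0.0577, 0.0409, 0, 0, 0, 0, -0.0584, 0.0487, 0, 0, 0, 0, -0.0579, 0.0565, 0, 0, 0, 0, -0.0562, 0.0642, 0, 0, 0, 0, -0.0532, 0.0714, 0, 0, 0, 0, -0.0492, 0.0782, 0, 0, 0, 0, -0.0442, 0.0842, 0, 0, 0, 0, -0.0383, 0.0894, 0, 0, 0, 0, -0.0317, 0.0936, 0, 0, 0, 0, -0.0245, 0.0966, 0, 0, 0, 0, -0.0168, 0.0986, 0, 0, 0, 0, 
0.0078, 0.0007, 0, 0, 0, 0, 0.0156, 0.0002, 0, 0, 0, 0, 0.0233, -0.0015, 0, 0, 0, 0, 0.0306, -0.0045, 0, 0, 0, 0, 0.0373, -0.0085, 0, 0, 0, 0, 0.0433, -0.0135, 0, 0, 0, 0, 0.0485, -0.0194, 0, 0, 0, 0, 0.0527, -0.026, 0, 0, 0, 0, 0.0558, -0.0333, 0, 0, 0, 0, 0.0577, -0.0409, 0, 0, 0, 0, 0.0584, -0.0487, 0, 0, 0, 0, 0.0579, -0.0565, 0, 0, 0, 0, 0.0562, -0.0642, 0, 0, 0, 0, 0.0532, -0.0714, 0, 0, 0, 0, 0.0492, -0.0782, 0, 0, 0, 0, 0.0442, -0.0842, 0, 0, 0, 0, 0.0383, -0.0894, 0, 0, 0, 0, 0.0317, -0.0936, 0, 0, 0, 0, 0.0245, -0.0966, 0, 0, 0, 0, 0.0168, -0.0986, 0, 0, 0, 0,
```

Request:
jog_arm(plan=[-0.0018, -0.0004, 0, 0, 0, 0, -0.0036, -0.0008, 0, 0, 0, 0, -0.0053, -0.0011, 0, 0, 0, 0, -0.0053, -0.0011, 0, 0, 0, 0])

```text
clock: 15.05
eef_pos: [515.8, -142.9, 90.5]
eef_rot: [3.141, 0.0, 2.816]
wrist_force: [-1.4, -0.8, 3.1]
finger_gap: 21.4
finger_force: 15.0
```

```bash
python3 f.py
python3 - <<'E'
from h import *
s=manip.read_state(); v=s["eef_pos"][:2]-[508.3,-93.5]; b=np.degrees(np.arctan2(v[1],v[0])); print(b%360)
P=lambda a:50*np.array([np.cos(np.radians(a)),np.sin(np.radians(a))])
for g in(1,-1):
  print()
  for k in range(1,21): print(*(g*(P(b-9*k)-P(b))/1000).round(4),sep=", ",end=", 0, 0, 0, 0, ")
E
```

```text
r 49.8 ang 278.6 Frad 0.6 Ftan -1.5 [ 515.8 -142.9   90.5] 21.40069097392237 15.05
278.59151223937295

-0.0078, -0.0006, 0, 0, 0, 0, -0.0156, 0.0001, 0, 0, 0, 0, -0.0233, 0.002, 0, 0, 0, 0, -0.0305, 0.0051, 0, 0, 0, 0, -0.0371, 0.0092, 0, 0, 0, 0, -0.0431, 0.0143, 0, 0, 0, 0, -0.0481, 0.0203, 0, 0, 0, 0, -0.0522, 0.0271, 0, 0, 0, 0, -0.0551, 0.0343, 0, 0, 0, 0, -0.0569, 0.042, 0, 0, 0, 0, -0.0575, 0.0498, 0, 0, 0, 0, -0.0568, 0.0576, 0, 0, 0, 0, -0.0549, 0.0652, 0, 0, 0, 0, -0.0519, 0.0725, 0, 0, 0, 0, -0.0477, 0.0791, 0, 0, 0, 0, -0.0426, 0.085, 0, 0, 0, 0, -0.0366, 0.0901, 0, 0, 0, 0, -0.0299, 0.0941, 0, 0, 0, 0, -0.0226, 0.0971, 0, 0, 0, 0, -0.0149, 0.0989, 0, 0, 0, 0, 
0.0078, 0.0006, 0, 0, 0, 0, 0.0156, -0.0001, 0, 0, 0, 0, 0.0233, -0.002, 0, 0, 0, 0, 0.0305, -0.0051, 0, 0, 0, 0, 0.0371, -0.0092, 0, 0, 0, 0, 0.0431, -0.0143, 0, 0, 0, 0, 0.0481, -0.0203, 0, 0, 0, 0, 0.0522, -0.0271, 0, 0, 0, 0, 0.0551, -0.0343, 0, 0, 0, 0, 0.0569, -0.042, 0, 0, 0, 0, 0.0575, -0.0498, 0, 0, 0, 0, 0.0568, -0.0576, 0, 0, 0, 0, 0.0549, -0.0652, 0, 0, 0, 0, 0.0519, -0.0725, 0, 0, 0, 0, 0.0477, -0.0791, 0, 0, 0, 0, 0.0426, -0.085, 0, 0, 0, 0, 0.0366, -0.0901, 0, 0, 0, 0, 0.0299, -0.0941, 0, 0, 0, 0, 0.0226, -0.0971, 0, 0, 0, 0, 0.0149, -0.0989, 0, 0, 0, 0,
```

Request:
jog_arm(plan=[-0.0078, -0.0006, 0, 0, 0, 0, -0.0156, 0.0001, 0, 0, 0, 0, -0.0233, 0.002, 0, 0, 0, 0, -0.0305, 0.0051, 0, 0, 0, 0, -0.0371, 0.0092, 0, 0, 0, 0, -0.0431, 0.0143, 0, 0, 0, 0, -0.0481, 0.0203, 0, 0, 0, 0, -0.0522, 0.0271, 0, 0, 0, 0, -0.0551, 0.0343, 0, 0, 0, 0, -0.0569, 0.042, 0, 0, 0, 0, -0.0575, 0.0498, 0, 0, 0, 0, -0.0568, 0.0576, 0, 0, 0, 0, -0.0549, 0.0652, 0, 0, 0, 0, -0.0519, 0.0725, 0, 0, 0, 0, -0.0477, 0.0791, 0, 0, 0, 0, -0.0426, 0.085, 0, 0, 0, 0, -0.0366, 0.0901, 0, 0, 0, 0, -0.0299, 0.0941, 0, 0, 0, 0, -0.0226, 0.0971, 0, 0, 0, 0, -0.0149, 0.0989, 0, 0, 0, 0])

```text
clock: 17.05
eef_pos: [501.1, -43.5, 90.4]
eef_rot: [3.141, -0.001, 2.816]
wrist_force: [-2.0, -1.7, 4.7]
finger_gap: 21.5
finger_force: 15.0
```

```bash
python3 f.py
```

```text
r 50.7 ang 98.1 Frad -1.4 Ftan 2.2 [501.1 -43.5  90.4] 21.5296565104349 17.05
```

Half a turn is done, with drag of about 2 N. Next is the other half.

Request:
jog_arm(plan=[0.0078, 0.0006, 0, 0, 0, 0, 0.0156, -0.0001, 0, 0, 0, 0, 0.0233, -0.002, 0, 0, 0, 0, 0.0305, -0.0051, 0, 0, 0, 0, 0.0371, -0.0092, 0, 0, 0, 0, 0.0431, -0.0143, 0, 0, 0, 0, 0.0481, -0.0203, 0, 0, 0, 0, 0.0522, -0.0271, 0, 0, 0, 0, 0.0551, -0.0343, 0, 0, 0, 0, 0.0569, -0.042, 0, 0, 0, 0, 0.0575, -0.0498, 0, 0, 0, 0, 0.0568, -0.0576, 0, 0, 0, 0, 0.0549, -0.0652, 0, 0, 0, 0, 0.0519, -0.0725, 0, 0, 0, 0, 0.0477, -0.0791, 0, 0, 0, 0, 0.0426, -0.085, 0, 0, 0, 0, 0.0366, -0.0901, 0, 0, 0, 0, 0.0299, -0.0941, 0, 0, 0, 0, 0.0226, -0.0971, 0, 0, 0, 0, 0.0149, -0.0989, 0, 0, 0, 0])

```text
clock: 19.05
eef_pos: [515.0, -143.1, 90.5]
eef_rot: [3.141, 0.0, 2.816]
wrist_force: [3.0, 3.1, 2.5]
finger_gap: 21.8
finger_force: 15.0
```

```bash
python3 f.py
```

```text
r 49.9 ang 277.7 Frad -2.6 Ftan 3.4 [ 515.  -143.1   90.5] 21.835277028755822 19.05
```

One turn is done; starting turn 2.

Request:
jog_arm(plan=[-0.0078, -0.0006, 0, 0, 0, 0, -0.0156, 0.0001, 0, 0, 0, 0, -0.0233, 0.002, 0, 0, 0, 0, -0.0305, 0.0051, 0, 0, 0, 0, -0.0371, 0.0092, 0, 0, 0, 0, -0.0431, 0.0143, 0, 0, 0, 0, -0.0481, 0.0203, 0, 0, 0, 0, -0.0522, 0.0271, 0, 0, 0, 0, -0.0551, 0.0343, 0, 0, 0, 0, -0.0569, 0.042, 0, 0, 0, 0, -0.0575, 0.0498, 0, 0, 0, 0, -0.0568, 0.0576, 0, 0, 0, 0, -0.0549, 0.0652, 0, 0, 0, 0, -0.0519, 0.0725, 0, 0, 0, 0, -0.0477, 0.0791, 0, 0, 0, 0, -0.0426, 0.085, 0, 0, 0, 0, -0.0366, 0.0901, 0, 0, 0, 0, -0.0299, 0.0941, 0, 0, 0, 0, -0.0226, 0.0971, 0, 0, 0, 0, -0.0149, 0.0989, 0, 0, 0, 0])

```text
clock: 21.05
eef_pos: [501.1, -43.5, 90.4]
eef_rot: [3.142, -0.001, 2.816]
wrist_force: [-2.9, -2.1, 5.9]
finger_gap: 21.6
finger_force: 15.0
```

Request:
jog_arm(plan=[0.0078, 0.0006, 0, 0, 0, 0, 0.0156, -0.0001, 0, 0, 0, 0, 0.0233, -0.002, 0, 0, 0, 0, 0.0305, -0.0051, 0, 0, 0, 0, 0.0371, -0.0092, 0, 0, 0, 0, 0.0431, -0.0143, 0, 0, 0, 0, 0.0481, -0.0203, 0, 0, 0, 0, 0.0522, -0.0271, 0, 0, 0, 0, 0.0551, -0.0343, 0, 0, 0, 0, 0.0569, -0.042, 0, 0, 0, 0, 0.0575, -0.0498, 0, 0, 0, 0, 0.0568, -0.0576, 0, 0, 0, 0, 0.0549, -0.0652, 0, 0, 0, 0, 0.0519, -0.0725, 0, 0, 0, 0, 0.0477, -0.0791, 0, 0, 0, 0, 0.0426, -0.085, 0, 0, 0, 0, 0.0366, -0.0901, 0, 0, 0, 0, 0.0299, -0.0941, 0, 0, 0, 0, 0.0226, -0.0971, 0, 0, 0, 0, 0.0149, -0.0989, 0, 0, 0, 0])

```text
clock: 23.05
eef_pos: [515.0, -143.1, 90.5]
eef_rot: [3.141, 0.0, 2.816]
wrist_force: [3.1, 4.1, 2.1]
finger_gap: 21.6
finger_force: 15.0
```

```bash
python3 f.py
```

```text
r 49.9 ang 277.7 Frad -3.6 Ftan 3.6 [ 515.  -143.1   90.5] 21.592427646080107 23.05
```

Request:
jog_arm(plan=[-0.0078, -0.0006, 0, 0, 0, 0, -0.0156, 0.0001, 0, 0, 0, 0, -0.0233, 0.002, 0, 0, 0, 0, -0.0305, 0.0051, 0, 0, 0, 0, -0.0371, 0.0092, 0, 0, 0, 0, -0.0431, 0.0143, 0, 0, 0, 0, -0.0481, 0.0203, 0, 0, 0, 0, -0.0522, 0.0271, 0, 0, 0, 0, -0.0551, 0.0343, 0, 0, 0, 0, -0.0569, 0.042, 0, 0, 0, 0, -0.0575, 0.0498, 0, 0, 0, 0, -0.0568, 0.0576, 0, 0, 0, 0, -0.0549, 0.0652, 0, 0, 0, 0, -0.0519, 0.0725, 0, 0, 0, 0, -0.0477, 0.0791, 0, 0, 0, 0, -0.0426, 0.085, 0, 0, 0, 0, -0.0366, 0.0901, 0, 0, 0, 0, -0.0299, 0.0941, 0, 0, 0, 0, -0.0226, 0.0971, 0, 0, 0, 0, -0.0149, 0.0989, 0, 0, 0, 0])

```text
clock: 25.05
eef_pos: [501.1, -43.5, 90.4]
eef_rot: [3.142, -0.001, 2.816]
wrist_force: [-2.0, -2.8, 4.4]
finger_gap: 21.5
finger_force: 15.0
```

Request:
jog_arm(plan=[0.0078, 0.0006, 0, 0, 0, 0, 0.0156, -0.0001, 0, 0, 0, 0, 0.0233, -0.002, 0, 0, 0, 0, 0.0305, -0.0051, 0, 0, 0, 0, 0.0371, -0.0092, 0, 0, 0, 0, 0.0431, -0.0143, 0, 0, 0, 0, 0.0481, -0.0203, 0, 0, 0, 0, 0.0522, -0.0271, 0, 0, 0, 0, 0.0551, -0.0343, 0, 0, 0, 0, 0.0569, -0.042, 0, 0, 0, 0, 0.0575, -0.0498, 0, 0, 0, 0, 0.0568, -0.0576, 0, 0, 0, 0, 0.0549, -0.0652, 0, 0, 0, 0, 0.0519, -0.0725, 0, 0, 0, 0, 0.0477, -0.0791, 0, 0, 0, 0, 0.0426, -0.085, 0, 0, 0, 0, 0.0366, -0.0901, 0, 0, 0, 0, 0.0299, -0.0941, 0, 0, 0, 0, 0.0226, -0.0971, 0, 0, 0, 0, 0.0149, -0.0989, 0, 0, 0, 0])

```text
clock: 27.05
eef_pos: [515.0, -143.1, 90.5]
eef_rot: [3.142, 0.0, 2.816]
wrist_force: [2.0, 2.4, 3.4]
finger_gap: 21.3
finger_force: 15.0
```

Request:
jog_arm(plan=[-0.0009, -0.0001, 0, 0, 0, 0, -0.0017, -0.0002, 0, 0, 0, 0, -0.0017, -0.0002, 0, 0, 0, 0, -0.0017, -0.0002, 0, 0, 0, 0])

```text
clock: 27.45
eef_pos: [514.0, -143.1, 90.4]
eef_rot: [-3.141, 0.0, 2.816]
wrist_force: [1.0, 0.3, 4.2]
finger_gap: 21.4
finger_force: 15.0
```

```bash
python3 f.py
```

```text
r 49.8 ang 276.6 Frad -0.2 Ftan 1.0 [ 514.  -143.1   90.4] 21.443667087639685 27.45
```

Request:
jog_arm(plan=[0, 0, 0, 0, 0, 0, 0, 0, 0, 0, 0, 0, 0, 0, 0, 0, 0, 0, 0, 0, 0.02, 0, 0, 0, 0, 0, 0.05, 0, 0, 0, 0, 0, 0.07, 0, 0, 0, 0, 0, 0.07, 0, 0, 0], claw=0.044)

```text
clock: 28.15
eef_pos: [514.9, -143.5, 162.9]
eef_rot: [-3.141, 0.004, 2.816]
wrist_force: [0.2, -0.9, 0.1]
finger_gap: 44.1
finger_force: 0.0
```

```bash
python3 f.py
python3 - <<'E'
from h import *
p,d=camera("side"); cv2.imwrite("pics/s3.png",cv2.resize(p[200:380,230:400,::-1],(567,600),interpolation=cv2.INTER_CUBIC))
W=cloud("side",d).reshape(-1,3); W=W[~np.isnan(W[:,0])]
k=W[(W[:,2]>84)&(W[:,2]<118)&(np.hypot(W[:,0]-405,W[:,1]+175)<30)]; print(len(k),k.min(0),k.max(0))
J=np.array([.249,-.9686]); piv=np.array([413.,-201.]); knob=np.array([406,-172.4]); print((knob-piv)@J, (knob-piv)@np.array([.9686,.249]))
E
```

```text
r 50.2 ang 277.5 Frad 0.9 Ftan 0.1 [ 514.9 -143.5  162.9] 44.09793289863062 28.15
198 [ 392.72845993 -186.66508986   84.36786913] [ 416.23000919 -162.83446099  110.73784222]
-29.444959999999995 0.3411999999999988
```

View pics/s3.png

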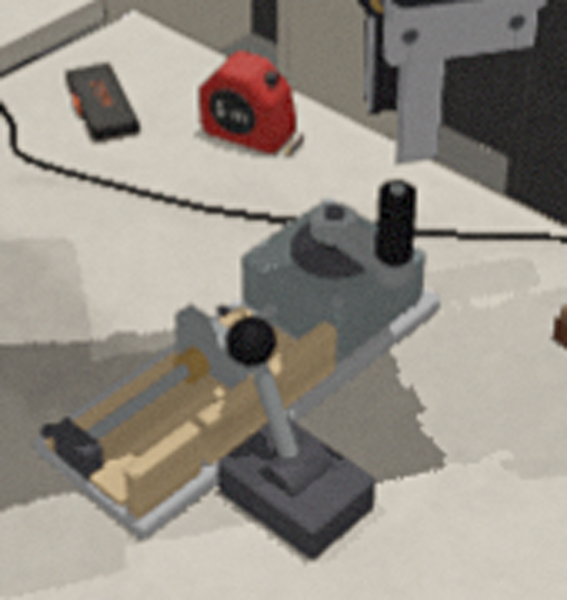

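The crank is free, with the grip upright at about (397,220). The lever knob at (250,340) is still leaning over the bed. Next I close the fingers, turn them square to the lever and come down on its bed side.

Request:
jog_arm(plan=[0, 0, 0.02, 0, 0, 0, -0.03, 0.002, 0.02, 0, 0, 8, -0.06, 0.005, 0.02, 0, 0, 16, -0.09, 0.008, 0.02, 0, 0, 24, -0.11, 0.009, 0.01, 0, 0, 32, -0.118, 0.0095, 0, 0, 0, 33, -0.118, 0.0095, -0.02, 0, 0, 33, -0.118, 0.0095, -0.04, 0, 0, 33, -0.118, 0.0095, -0.06, 0, 0, 33, -0.118, 0.0095, -0.078, 0, 0, 33, -0.118, 0.0095, -0.078, 0, 0, 33], claw=0)

```text
clock: 29.3
eef_pos: [394.2, -132.9, 79.7]
eef_rot: [3.138, -0.004, -2.891]
wrist_force: [0.8, -0.1, 1.0]
finger_gap: 0.5
finger_force: 0.0
```

Request:
jog_arm(plan=[0.0025, -0.0097, 0, 0, 0, 0, 0.005, -0.0194, 0, 0, 0, 0, 0.0075, -0.0291, 0, 0, 0, 0, 0.01, -0.0387, 0, 0, 0, 0, 0.0125, -0.0484, 0, 0, 0, 0, 0.015, -0.0581, 0, 0, 0, 0, 0.0175, -0.0678, 0, 0, 0, 0, 0.0187, -0.0726, 0, 0, 0, 0, 0.0199, -0.0775, 0, 0, 0, 0, 0.0199, -0.0775, 0, 0, 0, 0])

```text
clock: 30.3
eef_pos: [415.9, -211.6, 82.4]
eef_rot: [-3.141, -0.0, -2.892]
wrist_force: [0.6, 0.2, -0.6]
finger_gap: 0.7
finger_force: 0.0
```

Request:
jog_arm(plan=[0.0005, -0.0019, 0, 0, 0, 0, 0.001, -0.0039, 0, 0, 0, 0, 0.001, -0.0039, 0, 0, 0, 0])

```text
clock: 30.6
eef_pos: [416.9, -215.1, 82.5]
eef_rot: [-3.142, 0.0, -2.891]
wrist_force: [0.1, 0.7, -0.4]
finger_gap: 0.6
finger_force: 0.1
```

Run:
```python
from h import *
p,d=camera("side"); cv2.imwrite("pics/s4.png",cv2.resize(p[200:380,230:400,::-1],(567,600),interpolation=cv2.INTER_CUBIC)); print(manip.read_state()["wrist_force"])
```

```text
[0.61582983 0.19402268 0.02293358]
```

View pics/s4.png

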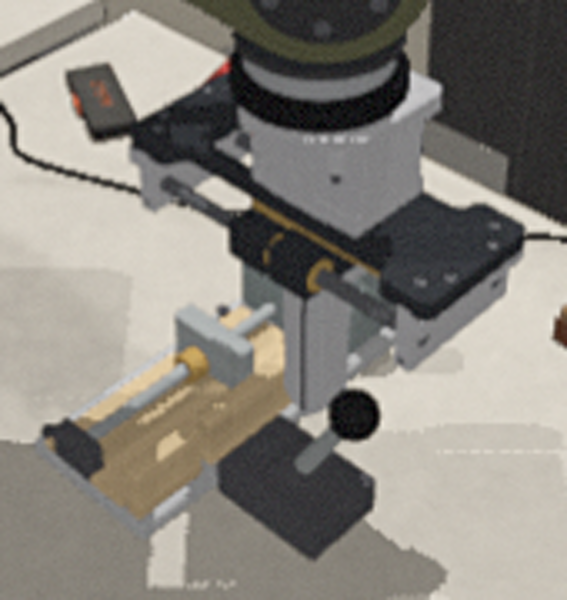

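The knob is at about (353,413), leaning well outward. I'll press on gently until I feel the end stop.

Request:
jog_arm(plan=[0.0005, -0.0019, 0, 0, 0, 0, 0.001, -0.0039, 0, 0, 0, 0, 0.0012, -0.0048, 0, 0, 0, 0, 0.0012, -0.0048, 0, 0, 0, 0])

```text
clock: 31.05
eef_pos: [417.1, -216.7, 82.2]
eef_rot: [3.134, -0.001, -2.891]
wrist_force: [-6.5, 27.0, 12.4]
finger_gap: 0.4
finger_force: 14.1
```

Run:
```python
from h import *
from scipy.optimize import least_squares
p,d=camera("side"); W=cloud("side",d).reshape(-1,3); W=W[~np.isnan(W[:,0])]
J=np.array([.249,-.9686]); L=(W[:,:2]-[413,-203])@J; M=(W[:,:2]-[413,-203])@[.9686,.249]
k=W[(W[:,2]>78)&(W[:,2]<112)&(L>20)&(L<65)&(abs(M)<16)&(M<9)]
f=least_squares(lambda c:np.linalg.norm(k-c,axis=1)-13,[422,-236,92],loss='soft_l1'); print(len(k),f.x,f.cost,(f.x[:2]-[413,-203])@J); s=manip.read_state(); print(s["wrist_force"],s["eef_pos"])
```

```text
294 [ 422.31130632 -238.79713474   93.55033936] 395.02401663577734 36.99161998426243
[-5.52793035 27.53472718 12.44141793] [ 417.15416486 -216.6238601    82.1472492 ]
```

The lever is at its end stop: the knob is 37 mm outward and 93 mm high, and the force is up to 28 N. Backing off and lifting.

Request:
jog_arm(plan=[-0.003, 0.012, 0, 0, 0, 0, -0.008, 0.03, 0, 0, 0, 0, -0.01, 0.039, 0.01, 0, 0, 0, -0.012, 0.045, 0.05, 0, 0, 0, -0.012, 0.045, 0.09, 0, 0, 0, -0.06, 0.045, 0.12, 0, 0, 0, -0.1, 0.045, 0.12, 0, 0, 0, -0.1, 0.045, 0.12, 0, 0, 0])

```text
clock: 31.9
eef_pos: [315.5, -174.8, 204.3]
eef_rot: [-3.139, 0.002, -2.893]
wrist_force: [-0.1, -0.6, -0.1]
finger_gap: 0.4
finger_force: 0.0
```

Run:
```python
from h import *
p,d=camera("side"); cv2.imwrite("pics/s5.png",p[120:420,150:550,::-1]); s=manip.read_state(); print(s["wrist_force"],s["eef_pos"],s["clock"])
```

```text
[ 0.58103824  0.13322435 -0.71842466] [ 317.18756946 -175.14838826  204.05710178] 31.95
```

View pics/s5.png

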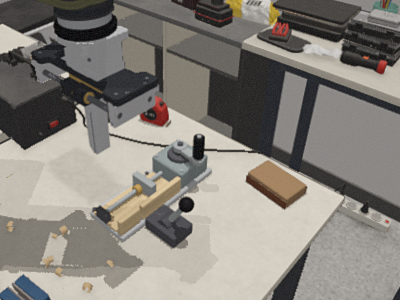

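The lever is over (knob at (187,204)), the crank grip stands free at (198,147), and the bystanders have not moved. One numeric check of the crank angle, then I hand in.

Run:
```python
from h import *
p,d=camera("side"); W=cloud("side",d).reshape(-1,3); W=W[~np.isnan(W[:,0])]
g=W[(W[:,2]>118)&(W[:,2]<135)&(np.hypot(W[:,0]-508,W[:,1]+94)<75)]
c=cv2.minEnclosingCircle(g[:,:2].astype(np.float32))[0]; a=np.degrees(np.arctan2(c[1]+93.7,c[0]-508.3))%360; print(c,a)
if abs(a-277.6)<7: print(manip.sign_off())
```

```text
(514.8096923828125, -143.9933624267578) 277.3750432392578
the job is handed in; nothing more can be done
None
```

The job is handed in: I felt the crank's end stop at about 4–5 N beyond drag, cranked three turns clockwise (the grip now measures within about 1° of my estimate of the right angle), pushed the lock lever to its end, and saw the bystanders unmoved in the last picture.

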